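Press three inlay stones home in order

ROBOT

A 7-joint arm with a two-finger parallel gripper is mounted at the origin on the work surface. World frame = base frame: x ahead of the robot, y to its left, z up, the work surface at z = 0. Lengths are in m, angles in rad, forces in N, time in s.
With the tool pointing down it reaches from about 0.425 to 0.875 m from the base axis. Payload 4.7 kg.
Tool frame: the origin (TCP) lies where the fingers leave the gripper's body, on its centre line; the fingertips stand 70 mm ahead of it and the grasp point (between the pads) lies 51 mm ahead of it; z points along the fingers, y is the line along which they close (so a half turn about z gives the same grasp; the last joint's range is limited). The gripper opens to 87 mm and grips with 3 to 60 N. Pads are 19 mm wide; open, the fingers measure 117 mm over their backs; the gripper's body (75 mm by 190 mm) begins 51 mm behind the grasp point.
Start: joints at [1.186, 0.321, -0.07, 1.45, 0.023, 1.371, -0.057], TCP at [0.252, -0.599, 0.292] pointing down, gripper open.
Joint ranges: [-2.86, 2.86], [-0.3, 2.09], [-1.38, 1.24], [0.06, 2.45], [-1.56, 4.7], [0.09, 2.05], [-2.69, 2.69]. Speed limits (rad/s): [2.57, 2.57, 3.14, 3.14, 3.14, 3.14, 3.14].

INTERFACE

Orientations are given as a unit quaternion [x, y, z, w].
In Python, from station import r gives the robot as it stands.
- The arm moves only by the tool send_rows, never from a script. Its argument "moves" is a list of rows, each an object of numbers: "dx", "dy", "dz": the shift along the tool's x, y, z as a fraction of full scale; "rx", "ry", "rz": the turn, a rotation vector about the tool's x, y, z as a fraction of full scale; "gripper": the opening, from -1 (shut) to 1 (fully open). A call has exactly 8 rows; each row is the pose to reach, as a shift and turn from the pose commanded when the call began, along the tool's axes at that moment; what a row does not reach only later rows make up. Full scale, the value 1, is 500 mm for a shift and 90 degrees for a turn. A row lasts 1/8 s, in which the tool goes at most 62.5 mm and 10.7 degrees, less where a joint would pass 70% of its speed; a pose out of reach is approached as far as the arm can. A call with a number of a shift or a turn outside -1 to 1 is refused whole. A call with a gripper value outside its range is refused whole. The fingers move at their own pace and stop on an object; "squeeze" is the grip in N (left out, the last holds). Time passes only in rows, so rows that repeat a pose let the fingers close, or fill a call up. It gives the time, the measured TCP pose, the force, the opening and the grip force at its end, in the units of the state.
- r.sense(): the state, without advancing time (a new reading comes with each control period).
- r.get_image(name): name is "scene" or "top" or "wrist"; returns (picture, depth): 384x512x3 uint8, blue, green, red; 384x512 float32, m along the optical axis (not along the pixel's ray), 0 where there is no reading.
- r.camera_model(name): a dict with "K" (3x3 intrinsics, pixels), "rvec" (rotation vector, rad) and "tvec" (3), from world to camera coordinates, as OpenCV has them. Camera axes: x right, y down, z forward; pixel columns grow to the right and rows downward; lengths in m; the calibration is good to about 2 mm. A picture is of the moment at which its call begins: read the wrist's pose just before it. camera_model takes no time and is no camera call; for the wrist camera it gives the pose at the moment of the call.
- r.sign_off(): hands the job in; it is judged then, once.
The state is a dict: "time_s": time; "joint_positions": joint angles; "qvel": joint speeds; "tau": joint torques, N m; "tool_pos": TCP position; "ee_rot": TCP orientation; "force": force on the tool from outside, world axes, zero at the start; "moment": the same for the moment, N m; "finger_gap": finger opening in m; "grasp_force": force on a finger pad.
Only numpy, scipy, OpenCV 4.12 (cv2) and the standard library are available. Lean on these libraries where they do the work, as an engineer would, in place of code of your own. Each camera call takes 0.05 s, during which the arm holds its last target. There are 200 camera calls.

TASK

Three wooden plaques on the bench each have a blue stone standing proud. Gently press each stone down until it is fully home: first the round one, then the square one, then the oblong one. Leave the plaques lying where they are, never lift or shove them, and leave the cup, the jar and the brush alone.

Things in the scene. Friction and masses are not known exactly. Their poses are not given: they have to be found in the camera images.
- round_plaque: loose pale wooden plaque, 86 (its x) x 66 (its y) x 26 mm (z) with its rubber foot pad, about 0.36 kg, lying flat on the bench with one blue stone in the middle of its top; the stone is a round disc, 44 mm across. Origin: centre of the underside, z up. All three plaques are alike but for the stone's shape, and lie in any order.
- round_top (a point): centre of the flat top of the round stone; moves with the stone. About 36 mm above the bench with the stone standing proud, 30 mm when it is home.
- round_stone (a joint): travel of the round stone down into its plaque, m: 0 = fully proud (top 10 mm above the wood), 0.006 = fully home (top 4 mm above the wood, firm stop); starts at 0 to 0.001. Stiff fit: moves at about 3 N, stays where left. Above about 4 N the plaque also sinks on its springy pad, 2 N/mm, 5 mm at most, and comes back up. 6 N brings the stone home; 20 N is too rough.
- square_plaque: loose pale wooden plaque, 86 (its x) x 66 (its y) x 26 mm (z) with its rubber foot pad, about 0.36 kg, lying flat on the bench with one blue stone in the middle of its top; the stone is a square, 40 x 40 mm. Origin: centre of the underside, z up. All three plaques are alike but for the stone's shape, and lie in any order.
- square_top (a point): centre of the flat top of the square stone; moves with the stone. About 36 mm above the bench with the stone standing proud, 30 mm when it is home.
- square_stone (a joint): travel of the square stone down into its plaque, m: 0 = fully proud (top 10 mm above the wood), 0.006 = fully home (top 4 mm above the wood, firm stop); starts at 0 to 0.001. Stiff fit: moves at about 3 N, stays where left. Above about 4 N the plaque also sinks on its springy pad, 2 N/mm, 5 mm at most, and comes back up. 6 N brings the stone home; 20 N is too rough.
- oblong_plaque: loose pale wooden plaque, 86 (its x) x 66 (its y) x 26 mm (z) with its rubber foot pad, about 0.36 kg, lying flat on the bench with one blue stone in the middle of its top; the stone is a narrow oblong, 66 x 22 mm, its long side along the plaque's long side (plaque x). Origin: centre of the underside, z up. All three plaques are alike but for the stone's shape, and lie in any order.
- oblong_top (a point): centre of the flat top of the oblong stone; moves with the stone. About 36 mm above the bench with the stone standing proud, 30 mm when it is home.
- oblong_stone (a joint): travel of the oblong stone down into its plaque, m: 0 = fully proud (top 10 mm above the wood), 0.006 = fully home (top 4 mm above the wood, firm stop); starts at 0 to 0.001. Stiff fit: moves at about 3 N, stays where left. Above about 4 N the plaque also sinks on its springy pad, 2 N/mm, 5 mm at most, and comes back up. 6 N brings the stone home; 20 N is too rough.
- cup: bystander: loose clear plastic cup, 64 mm across, 45 mm tall; origin centre of underside
- jar: bystander: loose amber glass jar with a metal lid, 56 mm across, 70 mm tall; origin centre of underside
- brush: bystander: loose flat brush with a red handle, 180 mm long along its x, lying on the bench across the far side of the plaques, roughly along world y; origin on the bench under its middle
Not all that is in view belongs to the job. What is shaped like the square_plaque but green or pink is not meant.

How it is judged:
On the way, in this order (a step that is already met when the one before it is completed fails the run):
1. the round stone is pressed home (at least 4.5 of its 6 mm) (value of joint round_stone above 0.0045 m), for 0.1 s.
2. the square stone is pressed home (at least 4.5 of its 6 mm) (value of joint square_stone above 0.0045 m), for 0.1 s.
3. the oblong stone is pressed home (at least 4.5 of its 6 mm) (value of joint oblong_stone above 0.0045 m), for 0.1 s.
At the end, for the whole second after the job is handed in: All three stones are home (pressed in at least 4.5 of 6 mm), the plaques lie flat and at rest within 20 mm of where they started, and the cup, jar and brush are within 20 mm of where they started (value of joint each of round_stone, square_stone, oblong_stone above 0.0045 m and distance of each of round_plaque, square_plaque, oblong_plaque, cup, jar, brush from where it was at the start of the episode below 0.02 m and angle between each of round_plaque, square_plaque, oblong_plaque's own z axis and vertical below 0.1 rad and height (world z) of each of round_plaque, square_plaque, oblong_plaque below 0.004 m and linear speed of each of round_plaque, square_plaque, oblong_plaque below 0.02 m/s); the robot touches nothing.
It fails at once if a plaque or its stone is pressed with more than 20 N (contact force between any of the fingers, the arm and round_plaque above 20 N or contact force between any of the fingers, the arm and square_plaque above 20 N or contact force between any of the fingers, the arm and oblong_plaque above 20 N).
It fails at once if a plaque is lifted (over 6 mm) or tipped (height (world z) of any of round_plaque, square_plaque, oblong_plaque above 0.006 m or angle between any of round_plaque, square_plaque, oblong_plaque's own z axis and vertical above 0.15 rad).
It fails at once if a plaque is shoved (over 20 mm) (distance of any of round_plaque, square_plaque, oblong_plaque from where it was at the start of the episode above 0.02 m).
It fails at once if the cup, jar or brush is disturbed (moved over 20 mm) (distance of any of cup, jar, brush from where it was at the start of the episode above 0.02 m).
It also fails if it takes over 45 s, if anything falls off the work surface, if the arm or the gripper's body presses on something with over 40 N, if the wrist force passes 120 N, or if a joint passes its speed limit or range.

## Working session

There is one attempt and no reset: what is moved stays moved. The work goes in short steps, Python scripts to look and compute and a tool call to move; the robot and the scene stay as the last step left them, time stands still between calls to the robot, and variables do not carry over. Pictures are saved under pics/ and viewed, at most 10 in all, crops included, and the job is handed in when it is done.

Besides the shell and the picture viewer there is one more tool, called after "Emit:" by a JSON object that holds its "method" and its "body". send_rows: Moves the arm, as the interface text tells. Shift numbers are shares of 500 mm and turn numbers shares of 90 degrees, none past 1 either way. Its arguments: {"type":"object","properties":{"moves":{"type":"array"},"squeeze":{"type":"number"}},"required":["moves"]}

```bash
mkdir -p pics
cat > h.py <<'E'
import cv2,numpy as np
from station import r
def ray_plane(cam,uv,z):
    m=r.camera_model(cam);R=cv2.Rodrigues(np.array(m["rvec"],float))[0];t=np.array(m["tvec"],float).ravel()
    uv=np.array(uv,float).reshape(-1,2)
    d=(np.linalg.inv(m["K"])@np.c_[uv,np.ones(len(uv))].T).T@R
    c=-R.T@t
    return c+d*((z-c[2])/d[:,2])[:,None]
def blobs(img,zz,cam):
    h=cv2.cvtColor(img,cv2.COLOR_BGR2HSV)
    m=cv2.inRange(h,(95,90,40),(130,255,255))
    cs,_=cv2.findContours(m,cv2.RETR_EXTERNAL,cv2.CHAIN_APPROX_NONE)
    for c in cs:
        if cv2.contourArea(c)<60: continue
        P=ray_plane(cam,c.reshape(-1,2),zz)[:,:2]
        (cx,cy),(w,hh),a=cv2.minAreaRect((P*1000).astype(np.float32))
        A=cv2.contourArea((P*1000).astype(np.float32))
        M=cv2.moments(c);print(cam,"px",round(M['m10']/M['m00']),round(M['m01']/M['m00']),"xy mm",round(cx,1),round(cy,1),"wh",round(w,1),round(hh,1),"ang",round(a,1),"fill",round(A/(w*hh),2))
E
python3 - <<'E'
from h import *
s=r.sense();print({k:np.round(v,3).tolist() for k,v in s.items()})
for n in("top","scene"):
    i,d=r.get_image(n);cv2.imwrite(f"pics/{n}0.png",i);np.save(f"pics/{n}d.npy",d);blobs(i,.036,n)
E
```

```text
{'time_s': 0.0, 'joint_positions': [1.186, 0.322, -0.07, 1.452, 0.023, 1.371, -0.057], 'qvel': [0.0, 0.001, 0.003, -0.0, 0.0, 0.001, -0.0], 'tau': [-0.0, -49.128, -0.404, -31.253, -0.064, 0.044, 0.0], 'tool_pos': [0.252, -0.599, 0.291], 'ee_rot': [0.98, 0.198, -0.0, -0.001], 'force': [0.245, 0.805, 0.465], 'moment': [0.023, -0.023, -0.015], 'grasp_force': 0.0, 'finger_gap': 0.087}
top px 261 259 xy mm 377.5 33.0 wh 37.7 38.2 ang 38.2 fill 0.91
top px 348 216 xy mm 491.1 -184.1 wh 39.0 42.2 ang 45.6 fill 0.77
top px 146 216 xy mm 477.3 331.4 wh 39.3 38.8 ang 86.0 fill 0.88
top px 206 215 xy mm 483.1 177.5 wh 38.1 37.5 ang 28.6 fill 0.9
top px 275 200 xy mm 528.9 1.9 wh 63.7 20.5 ang 14.5 fill 0.85
top px 505 178 xy mm 601.8 -590.7 wh 24.9 21.8 ang 34.2 fill 0.84
top px 488 161 xy mm 645.1 -549.4 wh 18.0 28.2 ang 61.5 fill 0.82
top px 472 159 xy mm 650.7 -509.3 wh 25.0 21.4 ang 44.9 fill 0.82
top px 491 148 xy mm 679.7 -560.4 wh 24.7 21.8 ang 7.3 fill 0.8
top px 490 135 xy mm 716.0 -560.7 wh 23.5 21.7 ang 45.1 fill 0.86
scene px 373 256 xy mm 482.2 331.1 wh 38.5 40.3 ang 87.8 fill 0.91
scene px 319 218 xy mm 489.7 179.0 wh 33.3 32.5 ang 28.1 fill 0.86
scene px 256 188 xy mm 535.1 4.7 wh 57.7 16.1 ang 14.7 fill 0.83
scene px 304 164 xy mm 383.4 33.8 wh 34.8 32.3 ang 36.2 fill 0.82
scene px 222 145 xy mm 496.6 -182.6 wh 33.9 31.9 ang 49.6 fill 0.77
scene px 69 118 xy mm 757.6 -614.0 wh 230.5 27.4 ang 81.4 fill 0.6
scene px 81 115 xy mm 723.2 -604.1 wh 236.5 27.7 ang 81.2 fill 0.61
scene px 92 110 xy mm 688.1 -601.4 wh 234.1 28.4 ang 81.1 fill 0.58
scene px 103 106 xy mm 653.8 -593.2 wh 232.8 29.6 ang 81.1 fill 0.56
scene px 113 101 xy mm 616.7 -592.5 wh 231.0 27.1 ang 81.6 fill 0.59
scene px 501 70 xy mm -488.3 176.8 wh 433.3 91.4 ang 23.1 fill 0.55
scene px 256 15 xy mm -67.2 -676.3 wh 361.4 206.7 ang 44.9 fill 0.57
```

View pics/top0.png

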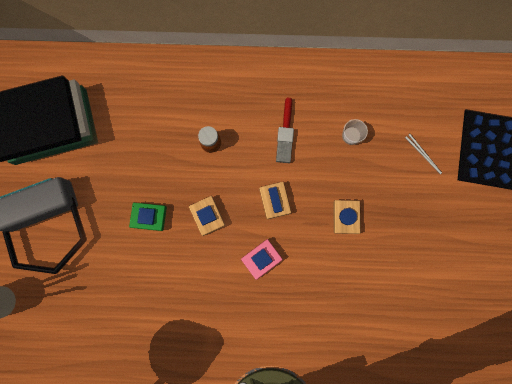

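View pics/scene0.png

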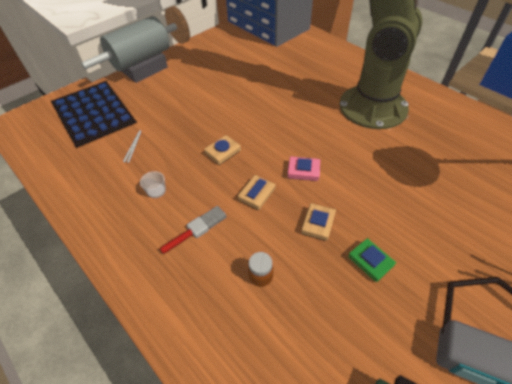

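The round stone is at top px (348,216), the square at (206,215) and the oblong at (275,200), all on pale wood. The green plaque at (146,216) and the pink one at (261,259) are decoys. I'll move above the round stone with the gripper shut.

Emit:
{"method": "send_rows", "body": {"moves": [{"dx": 0.09,"dy": -0.07,"dz": 0.01,"gripper": -1},{"dx": 0.19,"dy": -0.14,"dz": 0.02,"gripper": -1},{"dx": 0.29,"dy": -0.22,"dz": 0.04,"gripper": -1},{"dx": 0.38,"dy": -0.29,"dz": 0.05,"gripper": -1},{"dx": 0.48,"dy": -0.36,"dz": 0.06,"gripper": -1},{"dx": 0.58,"dy": -0.43,"dz": 0.07,"gripper": -1},{"dx": 0.68,"dy": -0.51,"dz": 0.09,"gripper": -1},{"dx": 0.77,"dy": -0.58,"dz": 0.1,"gripper": -1}]}}

```text
invalid input at $.moves[0]: expected keys dx, dy, dz, rx, ry, rz, gripper
```

```bash
cat > look.py <<'E'
from h import *
import sys
s=r.sense();print(s["time_s"],np.round(s["tool_pos"],4),np.round(s["ee_rot"],3),np.round(s["force"],2),s["finger_gap"])
i,d=r.get_image("wrist");cv2.imwrite(f"pics/w{sys.argv[1]}.png",i);blobs(i,.036,"wrist")
E
python3 look.py 1
```

```text
0.1 [ 0.2522 -0.5987  0.2913] [ 0.98   0.198 -0.    -0.001] [-1.3   0.37  0.42] 0.08683352816547625
```

View pics/w1.png

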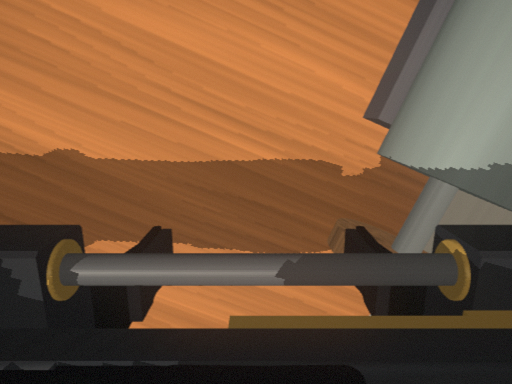

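The call was refused because every key must be given. The wrist view shows a grey machine at the right (px 380-512, 0-230), so I'll check its clearance before going.

Run:
```python
from h import *
from scipy.spatial.transform import Rotation as Ro
s=r.sense();i,d=r.get_image("wrist");m=r.camera_model("wrist")
R=cv2.Rodrigues(np.array(m["rvec"],float))[0];t=np.array(m["tvec"],float).ravel();K=np.array(m["K"])
v,u=np.mgrid[0:220:4,0:512:4];z=d[0:220:4,0:512:4].ravel()
P=(np.linalg.inv(K)@np.c_[u.ravel()*z,v.ravel()*z,z].T).T
W=(P-t)@R
k=(z>0)&(W[:,2]>.02);W=W[k]
T=Ro.from_quat(s["ee_rot"]).inv().apply(W-s["tool_pos"])
print("world min/max",W.min(0),W.max(0));print("tool min/max",T.min(0),T.max(0))
for a in np.arange(-.1,.4,.05):
    q=T[(T[:,0]>a)&(T[:,0]<a+.05)]
    if len(q):print(round(a,2),"ymin",q[:,1].min().round(3),"top z(tool)",q[:,2].min().round(3))
i,d=r.get_image("top")
```

```text
world min/max [ 0.28223497 -0.80206983  0.02060251] [ 0.46739791 -0.6800443   0.16273969]
tool min/max [-0.04392781  0.10338292  0.12845366] [0.16647172 0.21353888 0.27063203]
-0.05 ymin 0.132 top z(tool) 0.165
0.0 ymin 0.103 top z(tool) 0.128
0.05 ymin 0.111 top z(tool) 0.131
0.1 ymin 0.131 top z(tool) 0.141
0.15 ymin 0.153 top z(tool) 0.239
```

The machine is below z 0.17 and beyond +0.10 m in tool y, and my path leads away from it, so it's clear.

Emit:
{"method": "send_rows", "body": {"moves": [{"dx": 0.09,"dy": -0.07,"dz": 0.01,"rx": 0,"ry": 0,"rz": 0,"gripper": -1},{"dx": 0.19,"dy": -0.14,"dz": 0.02,"rx": 0,"ry": 0,"rz": 0,"gripper": -1},{"dx": 0.29,"dy": -0.22,"dz": 0.04,"rx": 0,"ry": 0,"rz": 0,"gripper": -1},{"dx": 0.38,"dy": -0.29,"dz": 0.05,"rx": 0,"ry": 0,"rz": 0,"gripper": -1},{"dx": 0.48,"dy": -0.36,"dz": 0.06,"rx": 0,"ry": 0,"rz": 0,"gripper": -1},{"dx": 0.58,"dy": -0.43,"dz": 0.07,"rx": 0,"ry": 0,"rz": 0,"gripper": -1},{"dx": 0.68,"dy": -0.51,"dz": 0.09,"rx": 0,"ry": 0,"rz": 0,"gripper": -1},{"dx": 0.77,"dy": -0.58,"dz": 0.1,"rx": 0,"ry": 0,"rz": 0,"gripper": -1}]}}

```text
time_s: 1.25
tool_pos: [0.4951, -0.1803, 0.242]
ee_rot: [0.98, 0.198, -0.0, 0.0]
force: [0.7, -0.4, 0.0]
finger_gap: 0.0152
grasp_force: 0.0
```

```bash
python3 look.py 2
```

```text
1.25 [ 0.4951 -0.1803  0.242 ] [ 0.98   0.198 -0.     0.   ] [ 0.7  -0.4   0.04] 0.015159454695397142
wrist px 8 220 xy mm 380.4 26.6 wh 26.6 18.2 ang 13.0 fill 0.58
wrist px 263 190 xy mm 498.8 -174.8 wh 40.4 40.5 ang 33.4 fill 0.77
wrist px 79 57 xy mm 539.4 9.0 wh 55.4 8.2 ang 16.3 fill 0.33
```

View pics/w2.png

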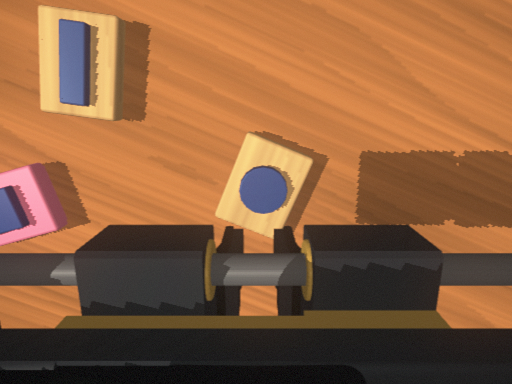

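The round stone sits at px (263,190) on pale wood. The three views average about (495,-180) mm, which is where the tool is now. I'll go down to just above it.

Emit:
{"method": "send_rows", "body": {"moves": [{"dx": 0,"dy": 0,"dz": 0.05,"rx": 0,"ry": 0,"rz": 0,"gripper": -1},{"dx": 0,"dy": 0,"dz": 0.1,"rx": 0,"ry": 0,"rz": 0,"gripper": -1},{"dx": 0,"dy": 0,"dz": 0.15,"rx": 0,"ry": 0,"rz": 0,"gripper": -1},{"dx": 0,"dy": 0,"dz": 0.19,"rx": 0,"ry": 0,"rz": 0,"gripper": -1},{"dx": 0,"dy": 0,"dz": 0.22,"rx": 0,"ry": 0,"rz": 0,"gripper": -1},{"dx": 0,"dy": 0,"dz": 0.24,"rx": 0,"ry": 0,"rz": 0,"gripper": -1},{"dx": 0,"dy": 0,"dz": 0.25,"rx": 0,"ry": 0,"rz": 0,"gripper": -1},{"dx": 0,"dy": 0,"dz": 0.26,"rx": 0,"ry": 0,"rz": 0,"gripper": -1}]}}

```text
time_s: 2.3
tool_pos: [0.495, -0.1824, 0.1125]
ee_rot: [0.98, 0.198, 0.0, 0.0]
force: [-0.3, -0.9, 0.1]
finger_gap: 0.0005
grasp_force: 0.0
```

Run:
```python
from h import *
a=r.get_image("top")[0][170:260,290:400];b=r.get_image("scene")[0][90:200,160:290]
f=lambda x:cv2.resize(x,(390,330),interpolation=cv2.INTER_CUBIC)
cv2.imwrite("pics/c1.png",np.hstack([f(a),f(b)]))
```

```text
(no output)
```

View pics/c1.png

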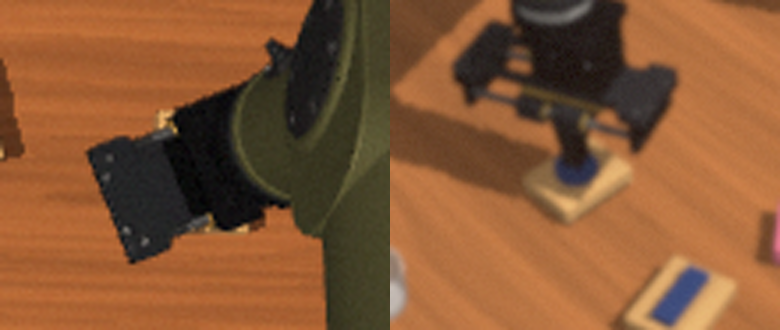

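The scene crop shows the closed fingertips right over the round stone, at crop px (577,165). Next I'll press 14 mm slowly.

Emit:
{"method": "send_rows", "body": {"moves": [{"dx": 0,"dy": 0,"dz": 0.006,"rx": 0,"ry": 0,"rz": 0,"gripper": -1},{"dx": 0,"dy": 0,"dz": 0.01,"rx": 0,"ry": 0,"rz": 0,"gripper": -1},{"dx": 0,"dy": 0,"dz": 0.014,"rx": 0,"ry": 0,"rz": 0,"gripper": -1},{"dx": 0,"dy": 0,"dz": 0.018,"rx": 0,"ry": 0,"rz": 0,"gripper": -1},{"dx": 0,"dy": 0,"dz": 0.022,"rx": 0,"ry": 0,"rz": 0,"gripper": -1},{"dx": 0,"dy": 0,"dz": 0.025,"rx": 0,"ry": 0,"rz": 0,"gripper": -1},{"dx": 0,"dy": 0,"dz": 0.028,"rx": 0,"ry": 0,"rz": 0,"gripper": -1},{"dx": 0,"dy": 0,"dz": 0.028,"rx": 0,"ry": 0,"rz": 0,"gripper": -1}]}}

```text
time_s: 3.4
tool_pos: [0.4947, -0.1823, 0.0987]
ee_rot: [0.98, 0.198, 0.0, 0.0]
force: [-2.6, 0.7, 5.6]
finger_gap: 0.0004
grasp_force: 3.2
```

Emit:
{"method": "send_rows", "body": {"moves": [{"dx": 0,"dy": 0,"dz": 0.002,"rx": 0,"ry": 0,"rz": 0,"gripper": -1},{"dx": 0,"dy": 0,"dz": 0.003,"rx": 0,"ry": 0,"rz": 0,"gripper": -1},{"dx": 0,"dy": 0,"dz": 0.003,"rx": 0,"ry": 0,"rz": 0,"gripper": -1},{"dx": 0,"dy": 0,"dz": 0.003,"rx": 0,"ry": 0,"rz": 0,"gripper": -1},{"dx": 0,"dy": 0,"dz": 0.003,"rx": 0,"ry": 0,"rz": 0,"gripper": -1},{"dx": 0,"dy": 0,"dz": 0.003,"rx": 0,"ry": 0,"rz": 0,"gripper": -1},{"dx": 0,"dy": 0,"dz": 0.003,"rx": 0,"ry": 0,"rz": 0,"gripper": -1},{"dx": 0,"dy": 0,"dz": 0.003,"rx": 0,"ry": 0,"rz": 0,"gripper": -1}]}}

```text
time_s: 4.4
tool_pos: [0.4947, -0.1823, 0.0981]
ee_rot: [0.98, 0.198, -0.0, 0.0]
force: [-4.2, 1.5, 11.8]
finger_gap: 0.0006
grasp_force: 6.4
```

About 12 N, well past the 6 N needed. I'll lift and check.

Emit:
{"method": "send_rows", "body": {"moves": [{"dx": 0,"dy": 0,"dz": -0.01,"rx": 0,"ry": 0,"rz": 0,"gripper": -1},{"dx": 0,"dy": 0,"dz": -0.04,"rx": 0,"ry": 0,"rz": 0,"gripper": -1},{"dx": 0,"dy": 0,"dz": -0.09,"rx": 0,"ry": 0,"rz": 0,"gripper": -1},{"dx": 0,"dy": 0,"dz": -0.14,"rx": 0,"ry": 0,"rz": 0,"gripper": -1},{"dx": 0,"dy": 0,"dz": -0.19,"rx": 0,"ry": 0,"rz": 0,"gripper": -1},{"dx": 0,"dy": 0,"dz": -0.24,"rx": 0,"ry": 0,"rz": 0,"gripper": -1},{"dx": 0,"dy": 0,"dz": -0.29,"rx": 0,"ry": 0,"rz": 0,"gripper": -1},{"dx": 0,"dy": 0,"dz": -0.29,"rx": 0,"ry": 0,"rz": 0,"gripper": -1}]}}

```text
time_s: 5.4
tool_pos: [0.4958, -0.1826, 0.2442]
ee_rot: [0.98, 0.198, 0.002, 0.001]
force: [-0.0, 0.3, 0.6]
finger_gap: 0.0006
grasp_force: 0.0
```

```bash
cat > hgt.py <<'E'
# stone proudness: depth inside blue blob minus wood around it, wrist camera
from h import *
s=r.sense();print(s["time_s"],np.round(s["tool_pos"],4),np.round(s["force"],2))
i,d=r.get_image("wrist");m=r.camera_model("wrist")
R=cv2.Rodrigues(np.array(m["rvec"],float))[0];t=np.array(m["tvec"],float).ravel()
h=cv2.cvtColor(i,cv2.COLOR_BGR2HSV)
b=cv2.inRange(h,(95,90,40),(130,255,255));b[225:]=0
n,l,st,c=cv2.connectedComponentsWithStats(b)
v,u=np.mgrid[0:384,0:512];P=(np.linalg.inv(m["K"])@np.stack([u*d,v*d,d]).reshape(3,-1)).T
W=((P-t)@R).reshape(384,512,3)
for k in range(1,n):
    if st[k,4]<300: continue
    x=(l==k).astype(np.uint8);e=cv2.erode(x,np.ones((5,5)))>0
    ring=(cv2.dilate(x,np.ones((17,17)))-cv2.dilate(x,np.ones((7,7))))>0
    z=W[...,2];rz=z[ring&(d>0)];rz=rz[rz>.015]
    print("px",c[k].round(),"xy",(W[e].mean(0)[:2]*1000).round(1),"stone z",np.median(z[e]).round(4),"wood z",np.median(rz).round(4) if len(rz) else None)
E
python3 hgt.py
```

```text
5.4 [ 0.4958 -0.1826  0.2442] [-0.03  0.29  0.56]
px [74. 46.] xy [nan nan] stone z nan wood z 0.0313
px [260. 189.] xy [ 491.4 -187. ] stone z 0.0289 wood z 0.0249hgt.py:16: RuntimeWarning: Mean of empty slice.
  print("px",c[k].round(),"xy",(W[e].mean(0)[:2]*1000).round(1),"stone z",np.median(z[e]).round(4),"wood z",np.median(rz).round(4) if len(rz) else None)
  ret = um.true_divide(
  return _methods._mean(a, axis=axis, dtype=dtype,
  ret = ret.dtype.type(ret / rcount)
```

The round stone is home: its top is 4 mm above the wood. Next I'll move above the square stone.

Emit:
{"method": "send_rows", "body": {"moves": [{"dx": 0.04,"dy": -0.1,"dz": 0,"rx": 0,"ry": 0,"rz": 0,"gripper": -1},{"dx": 0.08,"dy": -0.2,"dz": 0,"rx": 0,"ry": 0,"rz": 0,"gripper": -1},{"dx": 0.12,"dy": -0.31,"dz": 0,"rx": 0,"ry": 0,"rz": 0,"gripper": -1},{"dx": 0.16,"dy": -0.42,"dz": 0,"rx": 0,"ry": 0,"rz": 0,"gripper": -1},{"dx": 0.2,"dy": -0.52,"dz": 0,"rx": 0,"ry": 0,"rz": 0,"gripper": -1},{"dx": 0.24,"dy": -0.62,"dz": 0,"rx": 0,"ry": 0,"rz": 0,"gripper": -1},{"dx": 0.26,"dy": -0.67,"dz": 0,"rx": 0,"ry": 0,"rz": 0,"gripper": -1},{"dx": 0.26,"dy": -0.67,"dz": 0,"rx": 0,"ry": 0,"rz": 0,"gripper": -1}]}}

```text
time_s: 6.45
tool_pos: [0.483, 0.1793, 0.2407]
ee_rot: [0.98, 0.201, -0.001, -0.001]
force: [-0.2, 0.7, -0.3]
finger_gap: 0.0005
grasp_force: 0.0
```

```bash
python3 look.py 3; python3 hgt.py 2>/dev/null
```

```text
6.45 [0.483  0.1793 0.2407] [ 0.98   0.201 -0.001 -0.001] [-0.21  0.7  -0.28] 0.000523708625237617
wrist px 458 216 xy mm 530.8 -0.8 wh 61.7 24.4 ang 10.3 fill 0.68
wrist px 262 184 xy mm 487.3 175.2 wh 37.5 37.4 ang 27.3 fill 0.93
wrist px 93 122 xy mm 481.5 326.8 wh 41.0 39.8 ang 85.8 fill 0.91
6.5 [0.4835 0.1772 0.2406] [ 0.43 -0.09 -0.69]
px [ 91. 122.] xy [481.9 328.3] stone z 0.0363 wood z 0.0263
px [260. 185.] xy [486.1 173. ] stone z 0.0359 wood z 0.0266
px [459. 204.] xy [537.6   6.5] stone z 0.0363 wood z 0.0273
```

View pics/w3.png

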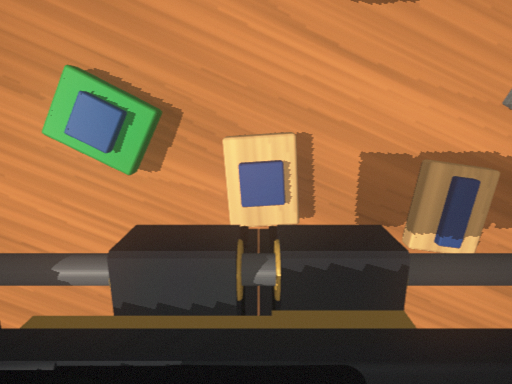

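The square stone on pale wood is at px (262,184), about (486,176) mm, and the green decoy is off at the left. I'm descending.

Emit:
{"method": "send_rows", "body": {"moves": [{"dx": 0,"dy": 0,"dz": 0.05,"rx": 0,"ry": 0,"rz": 0,"gripper": -1},{"dx": 0,"dy": 0,"dz": 0.1,"rx": 0,"ry": 0,"rz": 0,"gripper": -1},{"dx": 0,"dy": 0,"dz": 0.15,"rx": 0,"ry": 0,"rz": 0,"gripper": -1},{"dx": 0,"dy": 0,"dz": 0.19,"rx": 0,"ry": 0,"rz": 0,"gripper": -1},{"dx": 0,"dy": 0,"dz": 0.22,"rx": 0,"ry": 0,"rz": 0,"gripper": -1},{"dx": 0,"dy": 0,"dz": 0.24,"rx": 0,"ry": 0,"rz": 0,"gripper": -1},{"dx": 0,"dy": 0,"dz": 0.255,"rx": 0,"ry": 0,"rz": 0,"gripper": -1},{"dx": 0,"dy": 0,"dz": 0.255,"rx": 0,"ry": 0,"rz": 0,"gripper": -1}]}}

```text
time_s: 7.55
tool_pos: [0.4842, 0.1768, 0.114]
ee_rot: [0.98, 0.198, -0.0, 0.0]
force: [-0.0, 1.7, 0.8]
finger_gap: 0.0009
grasp_force: 0.0
```

Emit:
{"method": "send_rows", "body": {"moves": [{"dx": 0,"dy": 0,"dz": 0.008,"rx": 0,"ry": 0,"rz": 0,"gripper": -1},{"dx": 0,"dy": 0,"dz": 0.014,"rx": 0,"ry": 0,"rz": 0,"gripper": -1},{"dx": 0,"dy": 0,"dz": 0.018,"rx": 0,"ry": 0,"rz": 0,"gripper": -1},{"dx": 0,"dy": 0,"dz": 0.022,"rx": 0,"ry": 0,"rz": 0,"gripper": -1},{"dx": 0,"dy": 0,"dz": 0.026,"rx": 0,"ry": 0,"rz": 0,"gripper": -1},{"dx": 0,"dy": 0,"dz": 0.029,"rx": 0,"ry": 0,"rz": 0,"gripper": -1},{"dx": 0,"dy": 0,"dz": 0.032,"rx": 0,"ry": 0,"rz": 0,"gripper": -1},{"dx": 0,"dy": 0,"dz": 0.032,"rx": 0,"ry": 0,"rz": 0,"gripper": -1}]}}

```text
time_s: 8.55
tool_pos: [0.4843, 0.177, 0.0986]
ee_rot: [0.98, 0.198, -0.0, 0.0]
force: [-1.5, -1.4, 6.8]
finger_gap: 0.0004
grasp_force: 3.3
```

Emit:
{"method": "send_rows", "body": {"moves": [{"dx": 0,"dy": 0,"dz": 0.002,"rx": 0,"ry": 0,"rz": 0,"gripper": -1},{"dx": 0,"dy": 0,"dz": 0.003,"rx": 0,"ry": 0,"rz": 0,"gripper": -1},{"dx": 0,"dy": 0,"dz": 0.003,"rx": 0,"ry": 0,"rz": 0,"gripper": -1},{"dx": 0,"dy": 0,"dz": 0.003,"rx": 0,"ry": 0,"rz": 0,"gripper": -1},{"dx": 0,"dy": 0,"dz": 0.003,"rx": 0,"ry": 0,"rz": 0,"gripper": -1},{"dx": 0,"dy": 0,"dz": 0.003,"rx": 0,"ry": 0,"rz": 0,"gripper": -1},{"dx": 0,"dy": 0,"dz": 0.003,"rx": 0,"ry": 0,"rz": 0,"gripper": -1},{"dx": 0,"dy": 0,"dz": 0.003,"rx": 0,"ry": 0,"rz": 0,"gripper": -1}]}}

```text
time_s: 9.55
tool_pos: [0.4844, 0.177, 0.0981]
ee_rot: [0.98, 0.198, -0.0, 0.001]
force: [-4.9, -2.1, 14.6]
finger_gap: 0.0006
grasp_force: 7.3
```

Emit:
{"method": "send_rows", "body": {"moves": [{"dx": 0,"dy": 0,"dz": -0.01,"rx": 0,"ry": 0,"rz": 0,"gripper": -1},{"dx": 0,"dy": 0,"dz": -0.04,"rx": 0,"ry": 0,"rz": 0,"gripper": -1},{"dx": 0,"dy": 0,"dz": -0.09,"rx": 0,"ry": 0,"rz": 0,"gripper": -1},{"dx": 0,"dy": 0,"dz": -0.14,"rx": 0,"ry": 0,"rz": 0,"gripper": -1},{"dx": 0,"dy": 0,"dz": -0.19,"rx": 0,"ry": 0,"rz": 0,"gripper": -1},{"dx": 0,"dy": 0,"dz": -0.24,"rx": 0,"ry": 0,"rz": 0,"gripper": -1},{"dx": 0,"dy": 0,"dz": -0.29,"rx": 0,"ry": 0,"rz": 0,"gripper": -1},{"dx": 0,"dy": 0,"dz": -0.29,"rx": 0,"ry": 0,"rz": 0,"gripper": -1}]}}

```text
time_s: 10.55
tool_pos: [0.4854, 0.1775, 0.244]
ee_rot: [0.98, 0.198, 0.002, 0.0]
force: [-0.1, 0.1, -1.0]
finger_gap: 0.0
grasp_force: 0.0
```

```bash
python3 hgt.py 2>/dev/null
```

```text
10.55 [0.4854 0.1775 0.244 ] [-0.15  0.15 -1.02]
px [ 92. 126.] xy [479.9 328.9] stone z 0.0347 wood z 0.0246
px [260. 187.] xy [481.9 171.6] stone z 0.029 wood z 0.025
px [455. 206.] xy [537.9   3.6] stone z 0.0343 wood z 0.0257
```

The square stone is home too, 4 mm proud. The press reached 14.6 N, so I'll go gentler next. On to the oblong.

Emit:
{"method": "send_rows", "body": {"moves": [{"dx": -0.01,"dy": 0.07,"dz": 0,"rx": 0,"ry": 0,"rz": 0,"gripper": -1},{"dx": -0.02,"dy": 0.15,"dz": 0,"rx": 0,"ry": 0,"rz": 0,"gripper": -1},{"dx": -0.03,"dy": 0.23,"dz": 0,"rx": 0,"ry": 0,"rz": 0,"gripper": -1},{"dx": -0.04,"dy": 0.3,"dz": 0,"rx": 0,"ry": 0,"rz": 0,"gripper": -1},{"dx": -0.05,"dy": 0.36,"dz": 0,"rx": 0,"ry": 0,"rz": 0,"gripper": -1},{"dx": -0.05,"dy": 0.36,"dz": 0,"rx": 0,"ry": 0,"rz": 0,"gripper": -1},{"dx": -0.05,"dy": 0.36,"dz": 0,"rx": 0,"ry": 0,"rz": 0,"gripper": -1},{"dx": -0.05,"dy": 0.36,"dz": 0,"rx": 0,"ry": 0,"rz": 0,"gripper": -1}]}}

```text
time_s: 11.6
tool_pos: [0.5308, 0.003, 0.2414]
ee_rot: [0.98, 0.199, -0.0, -0.0]
force: [0.1, -0.4, 0.5]
finger_gap: 0.0003
grasp_force: 0.0
```

```bash
python3 look.py 4; python3 hgt.py 2>/dev/null
```

```text
11.6 [0.5308 0.003  0.2414] [ 0.98   0.199 -0.    -0.   ] [ 0.08 -0.36  0.49] 0.000324241604799493
wrist px 421 297 xy mm 491.1 -187.5 wh 26.2 33.1 ang 22.9 fill 0.85
wrist px 260 188 xy mm 532.1 1.0 wh 62.4 19.8 ang 15.0 fill 0.87
wrist px 68 164 xy mm 486.2 172.5 wh 30.2 35.2 ang 26.9 fill 0.46
11.65 [0.5308 0.0028 0.2416] [ 0.04  0.35 -0.65]
px [ 67. 164.] xy [481.8 162.8] stone z 0.0304 wood z 0.0269
px [259. 188.] xy [525.2  -1.4] stone z 0.0358 wood z 0.0266
```

View pics/w4.png

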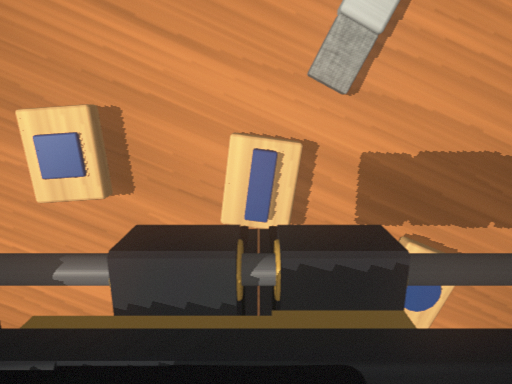

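The oblong stone is at px (260,188), at (532,1) mm, 9 mm proud and right under the tool. I'm descending, and this time the press will be slightly shallower.

Emit:
{"method": "send_rows", "body": {"moves": [{"dx": 0,"dy": 0,"dz": 0.05,"rx": 0,"ry": 0,"rz": 0,"gripper": -1},{"dx": 0,"dy": 0,"dz": 0.1,"rx": 0,"ry": 0,"rz": 0,"gripper": -1},{"dx": 0,"dy": 0,"dz": 0.15,"rx": 0,"ry": 0,"rz": 0,"gripper": -1},{"dx": 0,"dy": 0,"dz": 0.19,"rx": 0,"ry": 0,"rz": 0,"gripper": -1},{"dx": 0,"dy": 0,"dz": 0.22,"rx": 0,"ry": 0,"rz": 0,"gripper": -1},{"dx": 0,"dy": 0,"dz": 0.24,"rx": 0,"ry": 0,"rz": 0,"gripper": -1},{"dx": 0,"dy": 0,"dz": 0.255,"rx": 0,"ry": 0,"rz": 0,"gripper": -1},{"dx": 0,"dy": 0,"dz": 0.255,"rx": 0,"ry": 0,"rz": 0,"gripper": -1}]}}

```text
time_s: 12.7
tool_pos: [0.531, 0.0014, 0.114]
ee_rot: [0.98, 0.198, -0.0, -0.0]
force: [-0.8, 0.9, 0.4]
finger_gap: 0.0003
grasp_force: 0.0
```

Emit:
{"method": "send_rows", "body": {"moves": [{"dx": 0,"dy": 0,"dz": 0.008,"rx": 0,"ry": 0,"rz": 0,"gripper": -1},{"dx": 0,"dy": 0,"dz": 0.014,"rx": 0,"ry": 0,"rz": 0,"gripper": -1},{"dx": 0,"dy": 0,"dz": 0.018,"rx": 0,"ry": 0,"rz": 0,"gripper": -1},{"dx": 0,"dy": 0,"dz": 0.022,"rx": 0,"ry": 0,"rz": 0,"gripper": -1},{"dx": 0,"dy": 0,"dz": 0.026,"rx": 0,"ry": 0,"rz": 0,"gripper": -1},{"dx": 0,"dy": 0,"dz": 0.029,"rx": 0,"ry": 0,"rz": 0,"gripper": -1},{"dx": 0,"dy": 0,"dz": 0.032,"rx": 0,"ry": 0,"rz": 0,"gripper": -1},{"dx": 0,"dy": 0,"dz": 0.032,"rx": 0,"ry": 0,"rz": 0,"gripper": -1}]}}

```text
time_s: 13.7
tool_pos: [0.5312, 0.0013, 0.0986]
ee_rot: [0.98, 0.198, -0.0, 0.0]
force: [-2.0, -0.8, 7.2]
finger_gap: 0.0003
grasp_force: 3.2
```

Emit:
{"method": "send_rows", "body": {"moves": [{"dx": 0,"dy": 0,"dz": 0.001,"rx": 0,"ry": 0,"rz": 0,"gripper": -1},{"dx": 0,"dy": 0,"dz": 0.001,"rx": 0,"ry": 0,"rz": 0,"gripper": -1},{"dx": 0,"dy": 0,"dz": 0.001,"rx": 0,"ry": 0,"rz": 0,"gripper": -1},{"dx": 0,"dy": 0,"dz": 0.001,"rx": 0,"ry": 0,"rz": 0,"gripper": -1},{"dx": 0,"dy": 0,"dz": 0.001,"rx": 0,"ry": 0,"rz": 0,"gripper": -1},{"dx": 0,"dy": 0,"dz": 0.001,"rx": 0,"ry": 0,"rz": 0,"gripper": -1},{"dx": 0,"dy": 0,"dz": 0.001,"rx": 0,"ry": 0,"rz": 0,"gripper": -1},{"dx": 0,"dy": 0,"dz": 0.001,"rx": 0,"ry": 0,"rz": 0,"gripper": -1}]}}

```text
time_s: 14.7
tool_pos: [0.5312, 0.0013, 0.0983]
ee_rot: [0.98, 0.198, -0.0, 0.0]
force: [-2.1, -1.0, 7.4]
finger_gap: 0.0005
grasp_force: 3.5
```

Emit:
{"method": "send_rows", "body": {"moves": [{"dx": 0,"dy": 0,"dz": -0.01,"rx": 0,"ry": 0,"rz": 0,"gripper": -1},{"dx": 0,"dy": 0,"dz": -0.04,"rx": 0,"ry": 0,"rz": 0,"gripper": -1},{"dx": 0,"dy": 0,"dz": -0.09,"rx": 0,"ry": 0,"rz": 0,"gripper": -1},{"dx": 0,"dy": 0,"dz": -0.14,"rx": 0,"ry": 0,"rz": 0,"gripper": -1},{"dx": 0,"dy": 0,"dz": -0.19,"rx": 0,"ry": 0,"rz": 0,"gripper": -1},{"dx": 0,"dy": 0,"dz": -0.24,"rx": 0,"ry": 0,"rz": 0,"gripper": -1},{"dx": 0,"dy": 0,"dz": -0.29,"rx": 0,"ry": 0,"rz": 0,"gripper": -1},{"dx": 0,"dy": 0,"dz": -0.29,"rx": 0,"ry": 0,"rz": 0,"gripper": -1}]}}

```text
time_s: 15.7
tool_pos: [0.5324, 0.0016, 0.2453]
ee_rot: [0.98, 0.198, 0.002, 0.001]
force: [-0.2, -0.4, 0.4]
finger_gap: 0.0005
grasp_force: 0.0
```

```bash
python3 hgt.py 2>/dev/null
```

```text
15.7 [0.5324 0.0016 0.2453] [-0.25 -0.38  0.43]
px [ 68. 166.] xy [483.8 162.2] stone z 0.0288 wood z 0.0255
px [257. 187.] xy [521.6  -2.2] stone z 0.0289 wood z 0.0249
```

All three stones are home, each about 4 mm proud. Handing in.

```bash
python3 -c "
from station import r
print(r.sign_off())"
```

```text
the job is handed in; nothing more can be done
None
```

I pressed the round, square and oblong stones home in that order; the wrist camera showed each about 4 mm above the wood, and the highest force I read was 14.6 N. The job is handed in, but no verdict came back, and I did not re-measure the plaques, cup, jar or brush.

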